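# Stack the jade discs, then unlatch the press arm and hold it up

## Robot

A 6-joint arm with a two-finger parallel gripper is mounted at the origin on the work surface. World frame = base frame: x ahead of the robot, y to its left, z up, the work surface at z = 0. Lengths are in m, angles in rad, forces in N, time in s.
With the tool pointing down it reaches from about 0.3 to 0.775 m from the base axis. Payload 14.6 kg.
Tool frame: the origin (TCP) lies at the centre of the arm's flange, where the gripper is bolted on; the fingertips stand 199 mm ahead of it and the grasp point (between the pads) lies 180 mm ahead of it; z points along the fingers, y is the line along which they close (so a half turn about z gives the same grasp; the last joint's range is limited). The gripper opens to 94 mm and grips with 3 to 60 N. Pads are 16 mm wide; open, the fingers measure 119 mm over their backs; the gripper's body (75 mm by 177 mm) begins 78 mm behind the grasp point.
Start: joints at [-0.067, 0.3, 1.521, -0, 1.321, -0.067], TCP at [0.55, -0, 0.405] pointing down, gripper open.
Joint ranges: [-3.03, 3.03], [-0.79, 2.21], [0.23, 2.52], [-1.04, 4.18], [0, 3.07], [-2.55, 2.55]. Speed limits (rad/s): [2.22, 2.22, 2.57, 3.14, 3.14, 3.14].

## Interface

Orientations are given as [roll, pitch, yaw] about the fixed x, y, z axes, in that order (R = Rz(yaw) Ry(pitch) Rx(roll)).
In Python, from station import ctrl gives the robot as it stands. The module is installed in compiled form; this text tells all that it offers.
- The arm moves only by the tool servo_tool, never from a script. Its argument "motion" is a list of rows, each a list of 5 numbers: the closure, from 0 (fully open) to 1 (shut), then the shift along the world's x, y, z in cm, then the turn about the world's z in degrees. A call has 1 to 20 rows; each row is the pose to reach, as a shift and turn from the pose commanded when the call began; what a row does not reach only later rows make up. A row lasts 1/8 s, in which the tool goes at most 62.5 mm and 10.7 degrees, less where a joint would pass 70% of its speed; a pose out of reach is approached as far as the arm can. A call with a gripper value outside its range is refused whole. The fingers move at their own pace and stop on an object; "squeeze" is the grip in N (left out, the last holds). Time passes only in rows, so rows that repeat a pose let the fingers close. It gives the time, the measured TCP pose, the force, the opening and the grip force at its end, in the units of the state.
- ctrl.get_obs(): the state, without advancing time (a new reading comes with each control period).
- ctrl.camera(name): name is "scene" or "side" or "wrist"; returns a dict with "image" (384x512x3 uint8, red, green, blue), "fx", "fy", "cx", "cy" (pixels), "camera_from_world" (4x4, takes a point from world to camera coordinates); the wrist camera has in their place "hand_eye" (4x4, takes a point from camera to tool coordinates, whose origin is the TCP and whose axes are the flange's). Camera axes: x right, y up, looking along -z (the intrinsics and any distortion apply to the point x, -y, -z); pixel columns grow to the right and rows downward; lengths in m; the calibration is good to about 2 mm. A picture is of the moment at which its call begins: read the wrist's pose just before it. There is no depth.
- ctrl.hand_in(): hands the job in; it is judged then, once.
The state is a dict: "time_s": time; "qpos": joint angles; "joint_vel": joint speeds; "tau": joint torques, N m; "ee_pos": TCP position; "eef_rot": TCP orientation; "force": force on the tool from outside, world axes, zero at the start; "moment": the same for the moment, N m; "grip_width": finger opening in m; "grip_force": force on a finger pad.
Only numpy, scipy, OpenCV 4.12 (cv2) and the standard library are available. Lean on these libraries where they do the work, as an engineer would, in place of code of your own. Each camera call takes 0.05 s, during which the arm holds its last target. There are 200 camera calls.

## Task

Lay the large jade disc flat in the middle of the round iron plate and then the small jade disc in the middle of the large one, setting them down rather than dropping them. Then pull the little press's spring latch sideways by its upright black tab until its bolt is clear, lift the press arm off its ball by that tab, and finish while still holding the arm up, raised by at least 30 degrees, ready for the plate to be slid in under it. Leave the plate and everything else where they are.

Things in the scene. Friction and masses are not known exactly. Their poses are not given: they have to be found in the camera images.
- big_center (a point): centre (half-way up) of the large jade disc: plain round green stone slab 56 mm across, 14 mm thick, 90 g, lying flat on the table at the start; z axis is the disc's axis
- small_center (a point): centre (half-way up) of the small jade disc: same stone, 40 mm across, 14 mm thick, 45 g, lying flat on the table at the start; z axis is the disc's axis
- plate_top (a point): centre of the top face of the loose round dark iron plate, 110 mm across, 8 mm thick (600 g), lying on the table; z axis up
- big: the large disc (origin at the centre of its underside)
- small: the small disc (origin at the centre of its underside)
- press: small grey lever press, fixed: base 320 x 100 x 12 mm, 105 mm tall without its tab. Origin on the table under the ball stud; x runs along the arm from the hinge (near the robot) to the ball, z up. The arm ends in a steel socket 50 mm across over the ball. Behind the socket a steel latch slide with the upright black tab crosses the arm; its leg goes down the -y side to a bolt hooked under a keeper
- ball (a point): centre of the steel ball stud (32 mm ball), 74 mm above the table, at x = y = 0 of the press; hidden in the socket until the arm is up
- press_hinge (a point): middle of the press arm's hinge axis, 240 mm from the ball along the press's -x, 85 mm above the table; the axis is parallel to the press's y
- tab (a point): centre of the latch's upright black tab: 14 mm thick along the press's y (pinch it across this), 24 mm along x, 42 mm tall (21 mm each way; below it the steel slide, 26 x 78 mm). Arm down: 45 mm from the ball towards the hinge, 195 mm along x from the hinge, 122 mm above the table. Moves with latch and tilts with the arm; axes parallel to the press's while the arm is down
- latch (a joint): how far the latch is pulled, m: 0 = sprung home, bolt under the keeper, arm locked down; grows as the tab moves to the press's -y (the leg's side); bolt clear beyond 0.0105, stop at 0.020. Spring: about 4.5 N at 0, 8.5 N at the stop; it springs back when let go, so keep it pulled while lifting
- press_arm (a joint): angle of the press arm, rad: 0 = down, socket on the ball; grows as it is lifted; stop at 1.0. The arm has no stay: it falls back when let go; about 5 N at the tab lifts it
- ring1_c (a point): bystander: small jade finger ring, 28 mm across, 8 mm tall, between the two discs
- ring2_c (a point): bystander: small honey-brown finger ring, 28 mm across, 8 mm tall, near the plate on the robot's side
- bangle_c (a point): bystander: pale jade bangle, 76 mm across, 12 mm tall, beyond the plate
- brush_grip (a point): bystander: brush lying at the left (+y) edge of the work area
- driver_grip (a point): bystander: screwdriver lying at the right (-y) edge of the work area
- oil_c (a point): bystander: small amber glass jar, 48 mm across, 45 mm tall, at the back
- dish_rim (a point): bystander: white dish, 76 mm across, 30 mm tall, at the back
Mind the look-alikes: they are no part of the job. Leave any orange or yellow look-alike of the big alone. What is shaped like the small but yellow is not meant.

How it is judged:
By the outcome, as a careful person would: the job done as asked, in the order asked, and still so for the second after the job is handed in, while the arm keeps its last pose, push and grip.
It also fails if it takes over 70 s, if anything falls off the work surface, if the arm or the gripper's body presses on something with over 40 N, if the wrist force passes 120 N, or if a joint passes its speed limit or range.

## Working session

There is one attempt and no reset: what is moved stays moved. The work goes in short steps, Python scripts to look and compute and a tool call to move; the robot and the scene stay as the last step left them, time stands still between calls to the robot, and variables do not carry over. Pictures are saved under pics/ and viewed, at most 10 in all, crops included, and the job is handed in when it is done.

Besides the shell and the picture viewer there is one more tool, called after "Emit:" as name([rows], argument=value, ...), one row to a line, values as JSON. servo_tool: Moves the arm, as the interface text tells. Its arguments: {"type":"object","properties":{"motion":{"type":"array","items":{"type":"array","items":{"type":"number"}}},"squeeze":{"type":"number"}},"required":["motion"]}

```bash
mkdir -p pics
cat > h.py <<'E'
import numpy as np,cv2
from scipy.spatial.transform import Rotation as R
from station import ctrl
def cam(n):
    o=ctrl.get_obs(); c=ctrl.camera(n)
    if n=='wrist':
        T=np.eye(4); e=np.array(o['eef_rot']); T[:3,:3]=R.from_euler('xyz',e).as_matrix() if e.size==3 else e; T[:3,3]=o['ee_pos']
        c['wfc']=T@np.array(c['hand_eye'])
    else: c['wfc']=np.linalg.inv(c['camera_from_world'])
    return c
def ray(c,u,v):
    d=np.array([(u-c['cx'])/c['fx'],-(v-c['cy'])/c['fy'],-1.]); W=c['wfc']
    return W[:3,3],W[:3,:3]@d
def onz(c,u,v,z):
    p,d=ray(c,u,v); return p+d*(z-p[2])/d[2]
def proj(c,P):
    q=np.linalg.inv(c['wfc'])@np.append(P,1); return c['cx']+c['fx']*q[0]/-q[2], c['cy']-c['fy']*q[1]/-q[2]
def save(c,n): cv2.imwrite('pics/'+n,c['image'][:,:,::-1])
E
python3 - <<'E'
from h import *
ims=[]
for n in('scene','side','wrist'):
    c=cam(n); np.savez(n+'.npz',**{k:v for k,v in c.items()}); ims.append(c['image']); print(n,[k for k in c],c['fx'],c['cx'],c['wfc'].round(3).tolist())
print(ctrl.get_obs())
for n,i in zip('abc',ims): cv2.imwrite(f'pics/{n}.png',cv2.resize(i[:,:,::-1],(800,600)))
E
```

```text
scene ['image', 'fx', 'fy', 'cx', 'cy', 'camera_from_world', 'wfc'] 412.0626448612663 264.03636320825143 [[0.897, -0.296, 0.329, 0.997], [0.443, 0.608, -0.659, -0.933], [-0.005, 0.737, 0.676, 1.08], [0.0, 0.0, 0.0, 1.0]]
side ['image', 'fx', 'fy', 'cx', 'cy', 'camera_from_world', 'wfc'] 434.9718917836434 252.11833752990114 [[0.997, 0.038, -0.067, 0.451], [-0.077, 0.581, -0.811, -1.062], [0.008, 0.813, 0.582, 0.887], [0.0, 0.0, 0.0, 1.0]]
wrist ['image', 'fx', 'fy', 'cx', 'cy', 'hand_eye', 'wfc'] 270.8292693229589 260.97168414035053 [[1.0, 0.0, 0.001, 0.549], [-0.001, 0.965, 0.262, 0.075], [-0.001, -0.262, 0.965, 0.384], [0.0, 0.0, 0.0, 1.0]]
{'time_s': 0.15, 'qpos': array([-6.66080075e-02,  3.00321753e-01,  1.52141004e+00,  8.58821335e-06,
        1.32069415e+00, -6.66236431e-02]), 'joint_vel': array([ 0.00159589, -0.00187133, -0.00216853, -0.00107835, -0.00056104,
       -0.00105044]), 'tau': array([-2.50185103e-04, -5.31960297e+01, -3.52822959e+01,  7.07691838e-02,
        2.35654798e-02, -3.66386917e-05]), 'ee_pos': array([ 5.49978414e-01, -5.30186402e-06,  4.04240543e-01]), 'eef_rot': array([-3.14076177e+00, -6.37765525e-05,  1.57080981e+00]), 'force': array([0.40474499, 0.54464266, 0.99592398]), 'moment': array([ 0.00675403, -0.00144919,  0.02522158]), 'grip_force': 0.0, 'grip_width': 0.09404476639900554}
```

View pics/a.png

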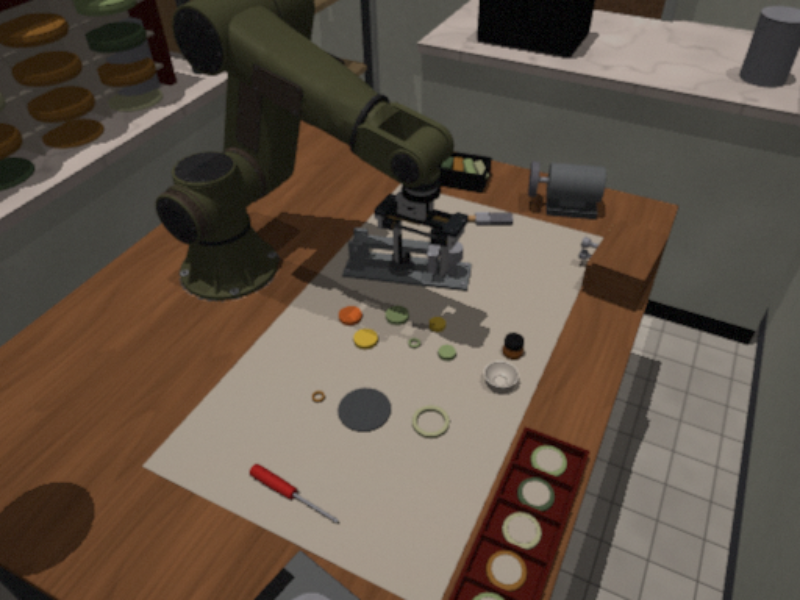

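View pics/b.png

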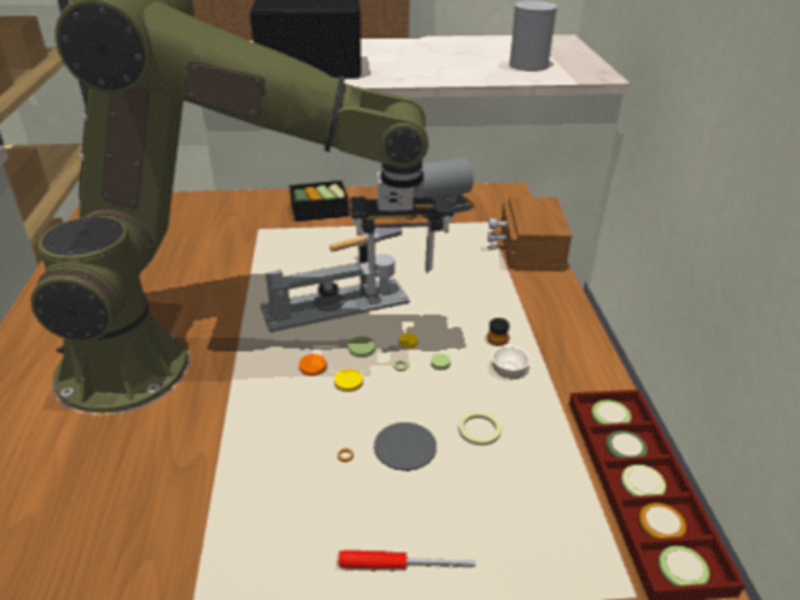

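The scene view shows the large green disc at about (397,315), the small green disc at (447,352) and the plate at (365,410) in the upscaled picture. The press lies at about (410,265), with its tab hidden behind the gripper. I'll measure these in both views.

Run:
```python
from h import *
for n,g in(('scene',{'big':(397,315),'small':(447,352),'plate':(365,410),'ring1':(414,343),'ring2':(318,396),'bang':(430,420),'yel':(366,338)}),('side',{'big':(362,347),'small':(441,361),'plate':(405,446),'ring1':(401,366),'ring2':(345,454),'bang':(480,428),'yel':(348,379)})):
    c=dict(np.load(n+'.npz'))
    hsv=cv2.cvtColor(c['image'],cv2.COLOR_RGB2HSV)
    zt={'big':.014,'small':.014,'plate':.008}
    for k,(u,v) in g.items():
        u/=1.5625;v/=1.5625;z=zt.get(k,.008)
        if k in zt:
            # grow a region from the seed by colour
            m=np.zeros((386,514),np.uint8); t=(14,)*3
            cv2.floodFill(cv2.cvtColor(c['image'],cv2.COLOR_RGB2LAB),m,(int(u),int(v)),0,t,t,cv2.FLOODFILL_FIXED_RANGE|cv2.FLOODFILL_MASK_ONLY|4)
            m=m[1:-1,1:-1]; ct=max(cv2.findContours(m,0,1)[0],key=len)[:,0]
            P=np.array([onz(c,a,b,z)[:2] for a,b in ct]); (x,y),r=cv2.minEnclosingCircle(P.astype(np.float32))
            print(n,k,m.sum(),'circle',round(x,4),round(y,4),'d',round(2*r,4),hsv[int(v),int(u)])
        else: print(n,k,onz(c,u,v,z).round(3))
```

```text
scene big 61 circle 0.4739 0.0148 d 0.0527 [ 39  81 119]
scene small 74 circle 0.6337 -0.0337 d 0.0476 [ 38  78 137]
scene plate 700 circle 0.5411 -0.2491 d 0.1074 [105   8  64]
scene ring1 [ 0.553 -0.038  0.008]
scene ring2 [ 0.439 -0.262  0.008]
scene bang [ 0.676 -0.215  0.008]
scene yel [ 0.447 -0.072  0.008]
side big 76 circle 0.4741 0.0224 d 0.047 [ 40  96 173]
side small 73 circle 0.6297 -0.0319 d 0.0371 [ 39  93 202]
side plate 895 circle 0.5392 -0.2517 d 0.1073 [ 96  13 102]
side ring1 [ 0.551 -0.043  0.008]
side ring2 [ 0.436 -0.265  0.008]
side bang [ 0.677 -0.22   0.008]
side yel [ 0.445 -0.074  0.008]
```

View pics/c.png

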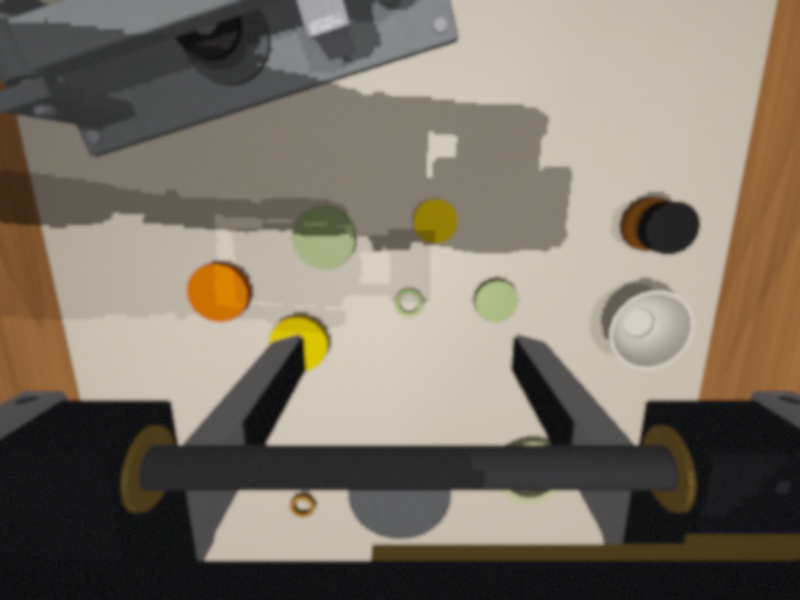

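The wrist view shows the large jade disc at (324,237), the small one at (496,300) and the jade ring at (409,300). The look-alikes are orange at (219,291), yellow at (300,343) and olive at (435,220). I'll fit the discs in this sharper view.

```bash
cat >> h.py <<'E'
def green(c,z,lo=(30,30,60),hi=(50,160,255),amin=150):
    hsv=cv2.cvtColor(np.ascontiguousarray(c['image']),cv2.COLOR_RGB2HSV); m=cv2.inRange(hsv,lo,hi)
    for ct in cv2.findContours(m,0,1)[0]:
        if cv2.contourArea(ct)<amin: continue
        P=np.array([onz(c,a,b,z)[:2] for a,b in ct[:,0]],np.float32)
        (x,y),r=cv2.minEnclosingCircle(P); e=cv2.fitEllipse(P) if len(P)>5 else 0
        print('px',ct[:,0].mean(0).round(),'circ',round(x,4),round(y,4),'d',round(2*r,4),'ell',np.round(e[0],4),np.round(e[1],4))
E
python3 - <<'E'
from h import *
c=dict(np.load('wrist.npz')); green(c,.014)
E
```

```text
px [261. 193.] circ 0.549 -0.0321 d 0.0278 ell [ 0.5491 -0.0321] [0.0255 0.0263]
px [317. 192.] circ 0.6284 -0.0302 d 0.0418 ell [ 0.6283 -0.0303] [0.0386 0.0403]
px [207. 151.] circ 0.4744 0.0274 d 0.0571 ell [0.4747 0.0272] [0.0541 0.0558]
```

Emit:
servo_tool([
  [0, -3.5, 1, -4, 0],
  [0, -7.6, 1.8, -8, 0],
  [0, -7.6, 1.8, -8, 0],
], squeeze=15)

```text
time_s: 0.52
ee_pos: [0.4715, 0.0184, 0.3217]
eef_rot: [-3.135, -0.0, 1.571]
force: [1.2, 0.0, 0.6]
grip_width: 0.0939
grip_force: 0.0
```

Run:
```python
from h import *
c=cam('wrist'); print(ctrl.get_obs()['ee_pos']); green(c,.014)
```

```text
[0.47345286 0.01815192 0.32410984]
px [400. 227.] circ 0.6268 -0.0292 d 0.0458 ell [ 0.6268 -0.0295] [0.0389 0.0452]
px [266. 178.] circ 0.4739 0.0273 d 0.0567 ell [0.474  0.0273] [0.0542 0.0557]
```

Emit:
servo_tool([
  [0, 0, 0.7, -5, 0],
  [0, 0, 0.7, -9, 0],
  [0, 0, 0.7, -11.2, 0],
  [0, 0, 0.7, -12.1, 0],
  [0, 0, 0.7, -12.1, 0],
  [0.6, 0, 0.7, -12.1, 0],
  [0.6, 0, 0.7, -12.1, 0],
  [0.6, 0, 0.7, -12.1, 0],
  [0.6, 0, 0.7, -12.1, 0],
])

```text
time_s: 1.7
ee_pos: [0.474, 0.025, 0.2039]
eef_rot: [3.141, 0.0, 1.571]
force: [1.0, 0.4, 0.4]
grip_width: 0.0577
grip_force: 0.7
```

Run:
```python
from h import *
c=cam('wrist'); print(ctrl.get_obs()); green(c,.014); save(c,'d.png')
```

```text
{'time_s': 1.75, 'qpos': array([-2.45253419e-02,  4.18024373e-01,  1.89827722e+00,  2.68529231e-05,
        8.24915040e-01, -2.45184133e-02]), 'joint_vel': array([ 0.0002101 ,  0.00108037,  0.00013871, -0.00086468,  0.00206796,
        0.00210971]), 'tau': array([-6.15858415e-03, -4.87500823e+01, -2.46815604e+01,  5.37793490e-02,
       -6.66898233e-02,  1.12307691e-03]), 'ee_pos': array([0.47404279, 0.02498403, 0.20382867]), 'eef_rot': array([ 3.14121626e+00, -1.05056371e-05,  1.57077118e+00]), 'force': array([-1.30009187,  0.28925493,  2.33905257]), 'moment': array([-0.03250126,  0.05664697,  0.00598982]), 'grip_force': 15.00226378440857, 'grip_width': 0.05537350543064443}
px [464. 277.] circ 0.6162 -0.0125 d 0.0215 ell [ 0.6175 -0.0113] [0.0137 0.0197]
px [262. 224.] circ 0.4736 0.0285 d 0.0581 ell [0.4735 0.0284] [0.0545 0.057 ]
```

View pics/d.png

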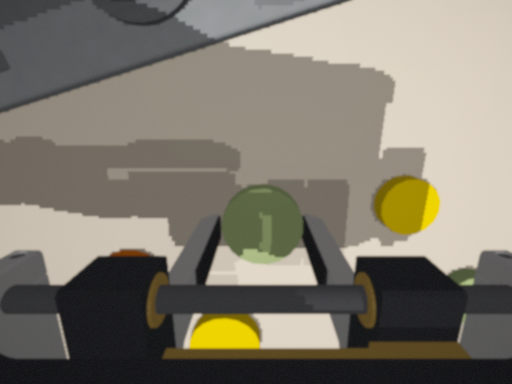

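The pads hold the large disc across its diameter: the width reads 55.4 mm, and the disc is centred between them at about (262,224). I'll lift it and carry it over the plate.

Emit:
servo_tool([
  [0.6, 0, 0, 3, 0],
  [0.6, 0, 0, 7, 0],
  [0.6, 1, -3, 9.6, 0],
  [0.6, 2, -7, 9.6, 0],
  [0.6, 3, -11.5, 9.6, 0],
  [0.6, 4, -16, 9.6, 0],
  [0.6, 5, -20.5, 9.6, 0],
  [0.6, 6, -24.5, 9.6, 0],
  [0.6, 6.6, -27.5, 9.6, 0],
  [0.6, 6.6, -27.5, 9.6, 0],
  [0.6, 6.6, -27.5, 9.6, 0],
])

```text
time_s: 3.12
ee_pos: [0.5399, -0.2494, 0.2993]
eef_rot: [-3.141, -0.001, 1.571]
force: [-0.5, 0.3, -1.2]
grip_width: 0.0551
grip_force: 15.0
```

Run:
```python
from h import *
c=cam('wrist'); print(ctrl.get_obs()['ee_pos'],ctrl.get_obs()['grip_width']); green(c,.11,amin=80)
hsv=cv2.cvtColor(c['image'],cv2.COLOR_RGB2HSV)
s=cam('scene'); t=cam('side')
np.savez('w2.npz',**c);np.savez('s2.npz',**s);np.savez('t2.npz',**t)
cv2.imwrite('pics/e.png',np.hstack([np.vstack([cv2.resize(i[:,:,::-1],(400,300)) for i in (c['image'],)]+[cv2.resize(c['image'][:,:,::-1],(400,300))*0]),np.vstack([cv2.resize(s['image'][80:230,150:350,::-1],(400,300)),cv2.resize(t['image'][90:240,130:330,::-1],(400,300))])]))
```

```text
[ 0.53992671 -0.24913775  0.29951124] 0.05543928553675584
px [261. 223.] circ 0.5385 -0.2453 d 0.0585 ell [ 0.5385 -0.2453] [0.0538 0.0576]
```

View pics/e.png

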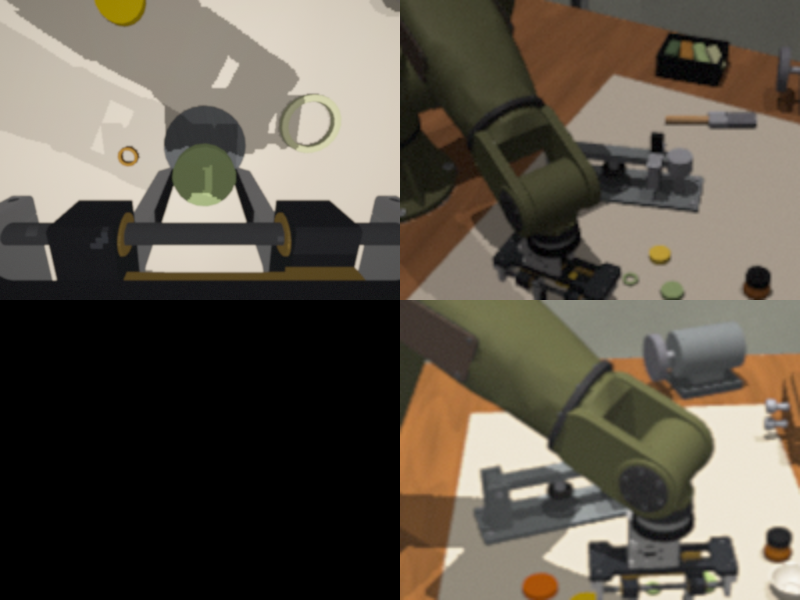

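The wrist view shows the disc held at about (204,175), with the plate behind it around (205,145). The scene crop shows the press clear of the arm, with the tab at (657,143). I'll fit the plate's edge in the wrist view and find the tab and press edges.

Run:
```python
from h import *
from scipy.optimize import least_squares
c=dict(np.load('w2.npz')); im=c['image']; hsv=cv2.cvtColor(im,cv2.COLOR_RGB2HSV)
k=1.28
for p in[(180,125),(230,120),(205,110),(205,95),(190,60),(235,140),(150,200)]: print(p,im[int(p[1]*k),int(p[0]*k)],end=' ')
print()
m=((im.astype(int).max(2)-im.astype(int).min(2)<14)&(im.max(2)<120)).astype(np.uint8)
m[int(165*k):]=0
n,l,st,_=cv2.connectedComponentsWithStats(m); i=l[int(115*k),int(205*k)]; print(st[i])
ct=max(cv2.findContours((l==i).astype(np.uint8),0,1)[0],key=len)[:,0]
P=np.array([onz(c,a,b,.008)[:2] for a,b in ct if b<int(158*k)])
f=least_squares(lambda q:np.hypot(*(P-q).T)-.055,[.54,-.25],loss='soft_l1',f_scale=.001)
r=f.fun; print('plate wrist',f.x.round(4),len(P),np.percentile(abs(np.hypot(*(P-f.x).T)-.055),[50,80]).round(4))
# tab in scene
s=dict(np.load('s2.npz')); cv2.imwrite('pics/f.png',cv2.resize(s['image'][125:195,230:350,::-1],(800,467),interpolation=cv2.INTER_CUBIC))
```

```text
(180, 125) [50 52 53] (230, 120) [69 69 72] (205, 110) [66 68 69] (205, 95) [149 141 129] (190, 60) [147 140 128] (235, 140) [47 49 50] (150, 200) [96 94 94] 
[ 210  135  105   76 5158]
plate wrist [ 0.5389 -0.2484] 250 [0.0009 0.0286]
```

View pics/f.png

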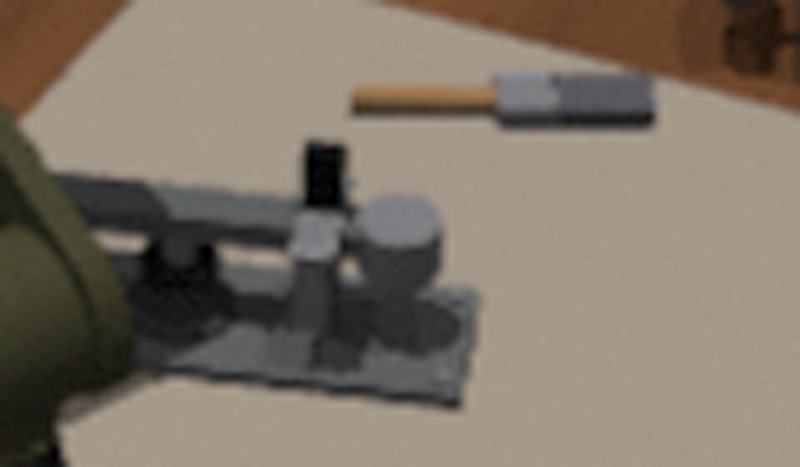

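Emit:
servo_tool([
  [0.6, 0, -0.3, -3, 0],
  [0.6, 0, -0.3, -6, 0],
  [0.6, 0, -0.3, -7.7, 0],
  [0.6, 0, -0.3, -8.3, 0],
  [0.6, 0, -0.3, -8.6, 0],
  [0.6, 0, -0.3, -8.75, 0],
  [0.6, 0, -0.3, -8.75, 0],
])

```text
time_s: 4.15
ee_pos: [0.5401, -0.253, 0.2126]
eef_rot: [3.141, 0.0, 1.571]
force: [0.2, 0.5, -1.5]
grip_width: 0.0553
grip_force: 15.0
```

Run:
```python
from h import *
o=ctrl.get_obs(); print(o['ee_pos'],o['force'],o['grip_width'])
c=cam('wrist'); green(c,.022)
```

```text
[ 0.54007777 -0.25304762  0.21264195] [ 0.17051365  0.45049555 -1.51171132] 0.05526642358601201
px [261. 224.] circ 0.5393 -0.2498 d 0.0596 ell [ 0.5389 -0.25  ] [0.0551 0.059 ]
```

Emit:
servo_tool([
  [0.6, 0, 0, -0.06, 0],
  [0.6, 0, 0, -0.1, 0],
  [0.6, 0, 0, -0.1, 0],
  [0.3, 0, 0, -0.1, 0],
  [0.25, 0, 0, -0.1, 0],
  [0.25, 0, 0, 0, 0],
  [0.25, 0, 0, 3, 0],
  [0.25, 0, 0, 7, 0],
  [0.25, 0, 0, 10, 0],
  [0.25, 0, 0, 10, 0],
])

```text
time_s: 5.45
ee_pos: [0.5402, -0.2531, 0.3144]
eef_rot: [3.138, 0.002, 1.571]
force: [-0.3, 0.0, 0.7]
grip_width: 0.0703
grip_force: 0.0
```

```bash
cat >> h.py <<'E'
from scipy.optimize import least_squares
def plate(c,seed=(.54,-.25)):
    im=c['image'].astype(int); u,v=proj(c,np.array([*seed,.008]))
    m=((im.max(2)-im.min(2)<14)&(im.max(2)<120)).astype(np.uint8)
    yy,xx=np.mgrid[:384,:512]; d=np.hypot(xx-u,yy-v)
    P=[]
    for ct in cv2.findContours(m,0,1)[0]:
        for a,b in ct[:,0]:
            p=onz(c,a,b,.008)[:2]
            if abs(np.hypot(*(p-seed))-.055)<.006 and b<250: P.append(p)
    P=np.array(P); f=least_squares(lambda q:np.hypot(*(P-q).T)-.055,seed,loss='soft_l1',f_scale=.001)
    print('plate',f.x.round(4),len(P),np.median(abs(f.fun)).round(4))
E
python3 - <<'E'
from h import *
o=ctrl.get_obs(); print(o['ee_pos'],o['force'],o['grip_width'])
c=cam('wrist'); green(c,.022); plate(c)
for n in('scene','side'): 
    c=cam(n); print(n); green(c,.022,amin=40); plate(c)
E
```

```text
[ 0.54020142 -0.25308923  0.31444086] [-0.25578689  0.01704031  0.68021431] 0.0702743596905419
px [260. 187.] circ 0.5387 -0.2505 d 0.0589 ell [ 0.5389 -0.2508] [0.0553 0.0578]
plate [ 0.5392 -0.2466] 277 0.0017
scene
px [343. 316.] circ 0.9203 -0.2863 d 0.064 ell [ 0.9202 -0.2852] [0.0587 0.0622]
px [351. 294.] circ 0.9203 -0.2084 d 0.068 ell [ 0.9199 -0.2075] [0.0581 0.0608]
px [230. 261.] circ 0.5399 -0.2568 d 0.056 ell [ 0.5391 -0.2609] [0.0405 0.0526]
px [286. 225.] circ 0.6351 -0.0411 d 0.0468 ell [ 0.6343 -0.0416] [0.037  0.0426]
px [301. 106.] circ 0.3855 0.7028 d 0.0874 ell [0.3822 0.6977] [0.0358 0.0924]
px [178.  83.] circ -0.359 0.6852 d 1.0696 ell [-0.3703  0.6951] [0.1412 0.955 ]
px [187.  12.] circ -0.8137 1.5086 d 0.2556 ell [-0.8122  1.5055] [0.19   0.2151]
px [69.  2.] circ -1.7409 1.2989 d 0.1813 ell [-1.7347  1.2886] [0.1353 0.1639]
plate [ 0.5421 -0.2428] 6 0.0005
side
px [437. 362.] circ 0.9127 -0.5215 d 0.071 ell [ 0.914  -0.5203] [0.0617 0.0684]
px [400. 284.] circ 0.9135 -0.289 d 0.0681 ell [ 0.915  -0.2875] [0.057  0.0611]
px [259. 283.] circ 0.539 -0.2588 d
[... 943 characters left out ...]
gs, **kwargs)
    vector_fun = VectorFunction(
        fun_wrapped,
    ...<6 lines>...
        workers=workers
    )
    self._update_fun()
    ~~~~~~~~~~~~~~~~^^
    self.f = self.fun_wrapped(xp_copy(self.x))
             ~~~~~~~~~~~~~~~~^^^^^^^^^^^^^^^^^
    return np.atleast_1d(self.fun(x))
                         ~~~~~~~~^^^
    return self.f(x, *self.args, **self.kwargs)
           ~~~~~~^^^^^^^^^^^^^^^^^^^^^^^^^^^^^^
  File "h.py", line 36, in <lambda>
    P=np.array(P); f=least_squares(lambda q:np.hypot(*(P-q).T)-.055,seed,loss='soft_l1',f_scale=.001)
                                                       ~^~
ValueError: operands could not be broadcast together with shapes (0,) (2,)
```

Emit:
servo_tool([
  [0.25, 2, 4, 0, 0],
  [0.25, 4, 9, 0, 0],
  [0.25, 6, 14, -0.5, 0],
  [0.25, 8, 19, -1, 0],
  [0.25, 8.9, 22.2, -1, 0],
  [0.25, 8.9, 22.2, -1, 0],
  [0.25, 8.9, 22.2, -1, 0],
])

```text
time_s: 6.48
ee_pos: [0.6288, -0.0317, 0.3013]
eef_rot: [-3.14, 0.0, 1.571]
force: [-0.2, -1.2, 0.1]
grip_width: 0.07
grip_force: 0.0
```

```bash
cat >> h.py <<'E'
def plate(c,seed=(.54,-.25),R=.055,z=.008,a0=0,a1=360):
    # edge by strongest brightness step along radial lines on the plate's plane
    g=c['image'].astype(float).sum(2); P=[]
    for a in np.radians(np.arange(a0,a1,4)):
        rr=np.arange(R-.012,R+.012,.0005)
        uv=np.array([proj(c,np.array([seed[0]+r*np.cos(a),seed[1]+r*np.sin(a),z])) for r in rr],np.float32)
        val=cv2.remap(g.astype(np.float32),uv[None,:,0],uv[None,:,1],cv2.INTER_LINEAR)[0]
        d=np.abs(val[6:]-val[:-6]); i=d.argmax()
        if d[i]>60: P.append([seed[0]+rr[i+3]*np.cos(a),seed[1]+rr[i+3]*np.sin(a)])
    P=np.array(P); f=least_squares(lambda q:np.hypot(*(P-q[:2]).T)-q[2],[*seed,R],loss='soft_l1',f_scale=.001)
    print('edge',f.x.round(4),len(P),np.median(abs(f.fun)).round(4))
E
python3 - <<'E'
from h import *
o=ctrl.get_obs(); print(o['ee_pos'])
c=cam('wrist'); green(c,.014)
for n in('scene','side'): 
    c=cam(n); print(n); np.savez(n+'3.npz',**c)
    plate(c); plate(c,(.54,-.25),.028,.022)
E
```

```text
[ 0.62878562 -0.03169458  0.30125216]
px [186. 350.] circ 0.5357 -0.236 d 0.0525 ell [ 0.5335 -0.2333] [0.0239 0.0466]
px [187. 191.] circ 0.5516 -0.032 d 0.028 ell [ 0.5514 -0.0319] [0.0258 0.0271]
px [263. 189.] circ 0.6288 -0.0299 d 0.0418 ell [ 0.629  -0.0299] [0.0384 0.0411]
scene
edge [ 0.5417 -0.2493  0.0554] 90 0.0007
edge [ 0.5405 -0.2516  0.0277] 88 0.0004
side
edge [ 0.5391 -0.2512  0.0553] 90 0.0005
edge [ 0.5393 -0.2527  0.028 ] 90 0.0005
```

Measured from both fixed views, the large disc sits within about 2 mm of the plate's centre. The small disc is directly below the tool, so I'll grasp it.

Emit:
servo_tool([
  [0.25, 0, 0, -4, 0],
  [0.25, 0, 0, -7.5, 0],
  [0.25, 0, 0, -9.2, 0],
  [0.25, 0, 0, -9.75, 0],
  [0.25, 0, 0, -9.75, 0],
  [0.7, 0, 0, -9.75, 0],
  [0.7, 0, 0, -9.75, 0],
  [0.7, 0, 0, -9.75, 0],
  [0.7, 0, 0, -9.75, 0],
])

```text
time_s: 7.75
ee_pos: [0.6291, -0.031, 0.205]
eef_rot: [3.141, 0.0, 1.571]
force: [0.6, -0.0, 2.1]
grip_width: 0.0395
grip_force: 15.0
```

Run:
```python
from h import *
o=ctrl.get_obs(); print(o['ee_pos'],o['grip_width'],o['grip_force'])
c=cam('wrist'); green(c,.014); plate(c,(.629,-.030),.02,.014,20,160)
for n in('scene','side'):
  plate(dict(np.load(n+'3.npz')),(.629,-.032),.02,.014)
```

```text
[ 0.62905372 -0.03099807  0.20495862] 0.039534080042635394 15.000421553850174
px [151. 228.] circ 0.5532 -0.0303 d 0.0297 ell [ 0.553  -0.0302] [0.0258 0.0291]
px [261. 226.] circ 0.628 -0.0291 d 0.0429 ell [ 0.6278 -0.029 ] [0.039 0.042]
edge [ 0.6295 -0.0317  0.0236] 35 0.0007
edge [ 0.6323 -0.0413  0.0197] 40 0.0013
edge [ 0.6293 -0.0437  0.0186] 36 0.0017
```

Emit:
servo_tool([
  [0.7, 0, 0, 3, 0],
  [0.7, 0, 0, 7, 0],
  [0.7, -1, -3, 9.5, 0],
  [0.7, -3, -8, 9.5, 0],
  [0.7, -5, -13, 9.5, 0],
  [0.7, -7, -18, 9.5, 0],
  [0.7, -8.9, -22.1, 9.5, 0],
  [0.7, -8.9, -22.1, 8, 0],
  [0.7, -8.9, -22.1, 5, 0],
  [0.7, -8.9, -22.1, 3, 0],
  [0.7, -8.9, -22.1, 2.5, 0],
  [0.7, -8.9, -22.1, 2.3, 0],
  [0.7, -8.9, -22.1, 2.3, 0],
])

```text
time_s: 9.43
ee_pos: [0.5402, -0.2519, 0.2283]
eef_rot: [3.141, 0.001, 1.571]
force: [0.1, 0.4, -0.8]
grip_width: 0.0394
grip_force: 15.0
```

Run:
```python
from h import *
o=ctrl.get_obs(); print(o['ee_pos'],o['grip_width'],o['force'])
c=cam('wrist'); green(c,.036)
```

```text
[ 0.54022942 -0.25192005  0.22833807] 0.039374517526550495 [ 0.10209101  0.39021682 -0.80939754]
px [260. 217.] circ 0.5395 -0.2449 d 0.0563 ell [ 0.539 -0.244] [0.0466 0.056 ]
px [471. 182.] circ 0.6739 -0.2192 d 0.0369 ell [ 0.6724 -0.2184] [0.0167 0.0309]
```

Emit:
servo_tool([
  [0.7, 0, 0, -0.06, 0],
  [0.7, 0, 0, -0.12, 0],
  [0.7, 0, 0, -0.14, 0],
  [0.7, 0, 0, -0.14, 0],
  [0.4, 0, 0, -0.14, 0],
  [0.4, 0, 0, -0.1, 0],
  [0.4, 0, 0, 0, 0],
  [0.4, 0, 0, 4, 0],
  [0.4, 0, 0, 9, 0],
  [0.4, 0, 0, 13, 0],
  [0.4, 0, 0, 13, 0],
])

```text
time_s: 10.85
ee_pos: [0.5401, -0.2521, 0.3609]
eef_rot: [3.137, 0.003, 1.571]
force: [0.2, -0.5, -0.3]
grip_width: 0.0569
grip_force: 0.0
```

Run:
```python
from h import *
o=ctrl.get_obs(); print(o['ee_pos'],o['grip_width'])
s=dict(np.load('scene3.npz'));t=dict(np.load('side3.npz'));w=dict(np.load('wrist.npz'))
print('tab approx from f.png',onz(s,278.75,151.3,.122).round(4))
s2=dict(np.load('s2.npz'))
f=lambda i:cv2.resize(i[:,:,::-1],(400,300),interpolation=cv2.INTER_CUBIC)
cv2.imwrite('pics/g.png',np.vstack([np.hstack([f(s['image'][110:215,210:350]),f(t['image'][120:225,150:290])]),np.hstack([f(w['image']),f(s2['image'][110:215,210:350])])]))
```

```text
[ 0.54011623 -0.25205514  0.36088682] 0.05689478765461325
tab approx from f.png [0.4915 0.2064 0.122 ]
```

View pics/g.png

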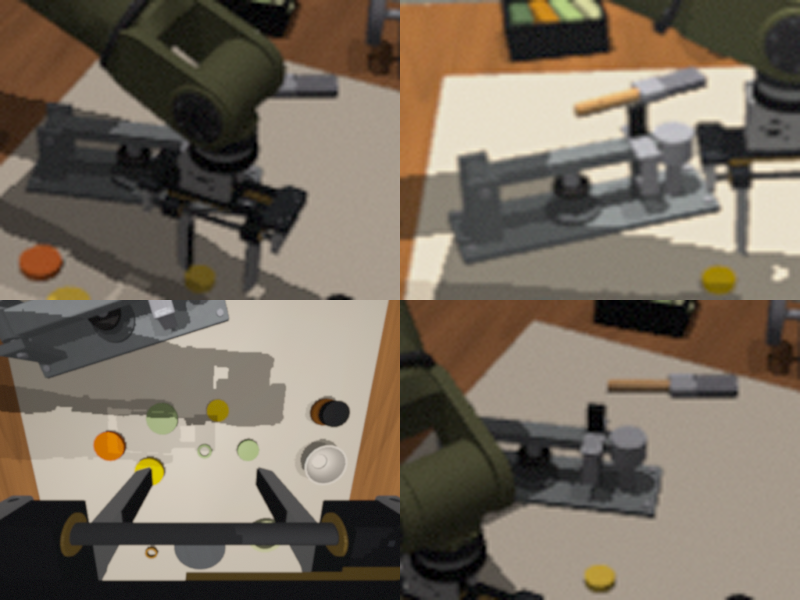

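The side crop (top right) shows the tab at about (638,118), the press's near base edge from (463,262) to (717,210) and the socket at (673,140). I'll triangulate the tab and get the press's yaw from its base edge.

Run:
```python
from h import *
s=dict(np.load('s2.npz'));t=dict(np.load('side3.npz'));w=dict(np.load('wrist.npz'))
def blob(c,x0,y0,x1,y1):
    im=c['image'][y0:y1,x0:x1].astype(int); m=(im.max(2)<42).astype(np.uint8)
    n,l,st,ce=cv2.connectedComponentsWithStats(m); i=1+st[1:,4].argmax(); print(st[i]+[x0,y0,0,0,0],ce[i]+[x0,y0]); return ce[i]+[x0,y0]
a=blob(s,265,140,292,161); b=blob(t,222,148,245,172)
p,d=ray(s,*a);q,e=ray(t,*b)
k=np.linalg.lstsq(np.c_[d,-e],q-p,rcond=None)[0]; A=p+k[0]*d;B=q+k[1]*e
print('tab',((A+B)/2).round(4),'gap',np.linalg.norm(A-B).round(4)); print('on z',onz(s,*a,.122).round(4),onz(t,*b,.122).round(4))
# near base edge in wrist and side
P=onz(w,47*1.28,77*1.28,.012);Q=onz(w,228*1.28,18*1.28,.012); print('wrist edge',P.round(3),Q.round(3),np.degrees(np.arctan2(*(Q-P)[1::-1])))
P=onz(t,150+63*.35,120+262*.35,0);Q=onz(t,150+317*.35,120+210*.35,0); print('side edge',P.round(3),Q.round(3),np.degrees(np.arctan2(*(Q-P)[1::-1])),np.linalg.norm(P-Q))
```

```text
[276 147   5   9  45] [278. 151.]
[231 157   5  11  41] [232.63414634 162.04878049]
tab [0.4882 0.2072 0.1205] gap 0.0019
on z [0.4882 0.2068 0.122 ] [0.4884 0.2031 0.122 ]
wrist edge [0.286 0.096 0.012] [0.586 0.184 0.012] 16.240069790191306
side edge [0.281 0.1   0.   ] [0.585 0.185 0.   ] 15.575835850603335 0.31651207194845604
```

Emit:
servo_tool([
  [0.55, 0, 3, 3, 0],
  [0.55, -1, 7, 6, -8],
  [0.55, -2, 12, 6, -16],
  [0.55, -3, 17, 6, -24],
  [0.55, -4, 22, 6, -32],
  [0.55, -5, 27, 6, -40],
  [0.55, -5.2, 32, 6, -48],
  [0.55, -5.2, 37, 6, -56],
  [0.55, -5.2, 42, 6, -64],
  [0.55, -5.2, 45.8, 6, -72],
  [0.55, -5.2, 45.8, 6, -74],
  [0.55, -5.2, 45.8, 4, -74],
  [0.55, -5.2, 45.8, 4, -74],
])

```text
time_s: 12.48
ee_pos: [0.488, 0.2053, 0.3959]
eef_rot: [3.141, 0.003, 0.279]
force: [-0.3, 0.4, -0.1]
grip_width: 0.0423
grip_force: 0.0
```

Run:
```python
from h import *
o=ctrl.get_obs(); print(o['ee_pos'],o['eef_rot'],o['qpos'])
w=cam('wrist'); np.savez('w4.npz',**w); cv2.imwrite('pics/i.png',cv2.resize(w['image'][:,:,::-1],(800,600)))
for n in('scene','side'):
    c=cam(n); print(n); plate(c); plate(c,(.54,-.25),.028,.022); plate(c,(.54,-.251),.02,.036)
```

```text
[0.48797344 0.20531363 0.39589758] [3.14130887 0.00346215 0.27940385] [ 3.29089211e-01  2.61969629e-01  1.59030423e+00 -1.15936336e-04
  1.29279076e+00  1.62051320e+00]
scene
edge [ 0.5417 -0.2493  0.0554] 90 0.0007
edge [ 0.5403 -0.2514  0.0277] 84 0.0005
edge [ 0.5422 -0.2554  0.023 ] 83 0.0015
side
edge [ 0.5391 -0.2512  0.0553] 90 0.0006
edge [ 0.54   -0.2491  0.0273] 90 0.002
edge [ 0.5394 -0.2475  0.0257] 89 0.0015
```

View pics/i.png

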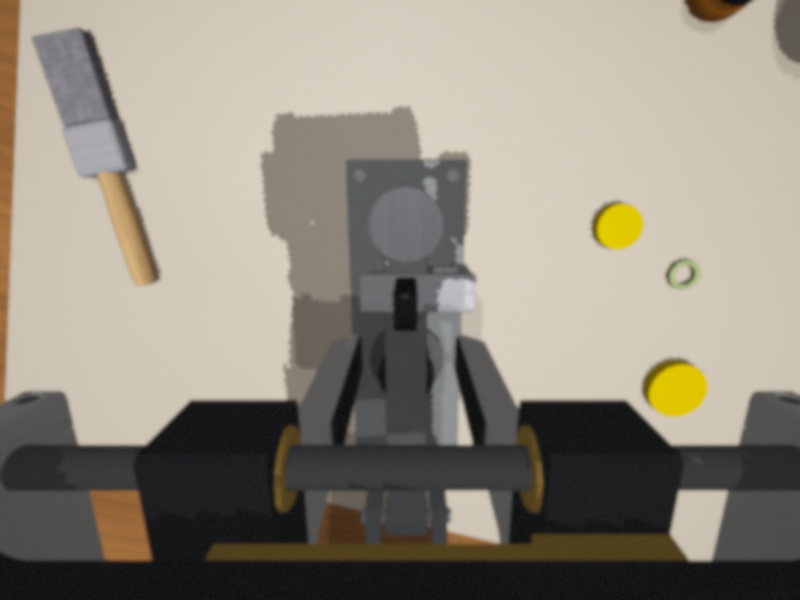

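The wrist view shows the black tab at column 404, rows 278–330. The gap between the fingers is centred at column 409 and the press edges are upright, so position and yaw agree. I'll check the offset along the arm numerically.

Run:
```python
from h import *
w=dict(np.load('w4.npz')); k=1.5625
y=np.radians(16); X=np.array([np.cos(y),np.sin(y),0]);Y=np.array([-np.sin(y),np.cos(y),0]); T=np.array([.488,.206,.122])
for n,v in(('top back',T-.012*X+[0,0,.021]),('top front',T+.012*X+[0,0,.021]),('bot front',T+.012*X-[0,0,.021]),('socket',T+.045*X+[0,0,-.017])): print(n,np.round(np.array(proj(w,v))*k))
im=w['image'].astype(int); m=(im.max(2)<45).astype(np.uint8)[170:220,235:285]; n,l,st,ce=cv2.connectedComponentsWithStats(m); 
for i in range(1,n):
  if st[i,4]>20: print((st[i,:4]+[235,170,0,0])*k,st[i,4])
# yaw from base left/right edges
g=cv2.Canny(w['image'],60,140); L=cv2.HoughLinesP(g,1,np.pi/720,30,minLineLength=35,maxLineGap=6)
for a in L[:,0]:
    P,Q=onz(w,*a[:2],.012),onz(w,*a[2:],.012); th=np.degrees(np.arctan2(*(Q-P)[1::-1]))%180
    if 200<a[0]<310 and abs(th-16)<6: print(a,th.round(1))
```

```text
top back [406. 332.]
top front [405. 292.]
bot front [406. 276.]
socket [406. 227.]
[393.75   279.6875  23.4375  51.5625] 437
[221 103 223 169] 15.6
[298 148 300 101] 15.6
[223 170 225 212] 16.5
```

Emit:
servo_tool([
  [0.55, 0, 0, -4, 0],
  [0.55, 0, 0, -7, 0],
  [0.55, 0, 0, -8.5, 0],
  [0.55, 0, 0, -8.8, 0],
  [0.55, 0, 0, -8.8, 0],
  [0.95, 0, 0, -8.8, 0],
  [0.95, 0, 0, -8.8, 0],
  [0.95, 0, 0, -8.8, 0],
  [0.95, 0, 0, -8.8, 0],
], squeeze=30)

```text
time_s: 13.75
ee_pos: [0.4879, 0.2062, 0.3099]
eef_rot: [-3.141, -0.0, 0.279]
force: [-1.8, 3.9, 2.4]
grip_width: 0.0139
grip_force: 30.0
```

The tab is gripped at 13.9 mm. Next I'll pull the latch sideways.

Emit:
servo_tool([
  [0.95, 0.1, -0.4, 0, 0],
  [0.95, 0.22, -0.77, 0, 0],
  [0.95, 0.33, -1.15, 0, 0],
  [0.95, 0.44, -1.54, 0, 0],
  [0.95, 0.45, -1.59, 0, 0],
  [0.95, 0.45, -1.59, 0, 0],
  [0.95, 0.45, -1.59, 0, 0],
])

```text
time_s: 14.62
ee_pos: [0.4924, 0.1906, 0.3099]
eef_rot: [-3.14, -0.001, 0.279]
force: [-2.3, 7.9, 2.9]
grip_width: 0.0138
grip_force: 30.0
```

Emit:
servo_tool([
  [0.95, -0.12, -0.03, 0.5, 0],
  [0.95, -0.25, -0.07, 1.01, 0],
  [0.95, -0.4, -0.11, 1.5, 0],
  [0.95, -0.56, -0.16, 2.01, 0],
  [0.95, -0.56, -0.16, 2.01, 0],
])

```text
time_s: 15.25
ee_pos: [0.4866, 0.189, 0.3296]
eef_rot: [-3.14, -0.0, 0.28]
force: [-1.0, 8.0, -5.3]
grip_width: 0.0137
grip_force: 30.0
```

Run:
```python
from h import *
o=ctrl.get_obs(); print(o['ee_pos'],o['force'],o['moment'],o['grip_width'])
a=[cv2.resize(cam(n)['image'][r,c,::-1],(400,300),interpolation=cv2.INTER_CUBIC) for n,r,c in(('side',slice(110,215),slice(150,290)),('wrist',slice(0,384),slice(0,512)))]
cv2.imwrite('pics/j.png',np.hstack(a))
```

```text
[0.48664872 0.18898933 0.32958599] [-1.02533538  8.04179645 -5.2964418 ] [ 1.60835417 -0.17540475 -0.05712188] 0.013723812880953852
```

View pics/j.png

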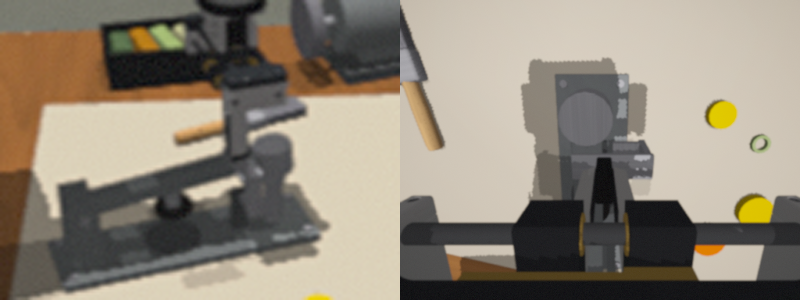

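The side view (left) shows the arm rising off the ball. The −5 N reading is what lifting the arm should take, so I'll continue along the arc.

Emit:
servo_tool([
  [0.95, -0.17, -0.05, 0.5, 0],
  [0.95, -0.35, -0.1, 0.99, 0],
  [0.95, -0.55, -0.16, 1.47, 0],
  [0.95, -0.75, -0.22, 1.95, 0],
  [0.95, -0.97, -0.28, 2.42, 0],
  [0.95, -1.2, -0.34, 2.89, 0],
  [0.95, -1.44, -0.41, 3.34, 0],
  [0.95, -1.69, -0.49, 3.8, 0],
  [0.95, -1.96, -0.56, 4.24, 0],
  [0.95, -2.23, -0.64, 4.68, 0],
  [0.95, -2.52, -0.72, 5.1, 0],
  [0.95, -2.82, -0.81, 5.53, 0],
  [0.95, -3.13, -0.9, 5.94, 0],
  [0.95, -3.45, -0.99, 6.35, 0],
  [0.95, -3.78, -1.08, 6.74, 0],
  [0.95, -4.11, -1.18, 7.14, 0],
  [0.95, -4.11, -1.18, 7.14, 0],
])

```text
time_s: 17.48
ee_pos: [0.4455, 0.1771, 0.401]
eef_rot: [-3.14, -0.0, 0.28]
force: [-0.6, 8.7, -5.3]
grip_width: 0.0135
grip_force: 30.0
```

Emit:
servo_tool([
  [0.95, -0.35, -0.1, 0.37, 0],
  [0.95, -0.71, -0.21, 0.74, 0],
  [0.95, -1.08, -0.31, 1.1, 0],
  [0.95, -1.45, -0.42, 1.45, 0],
  [0.95, -1.96, -0.56, 1.9, 0],
  [0.95, -1.96, -0.56, 1.9, 0],
  [0.95, -1.96, -0.56, 1.9, 0],
  [0.95, -1.96, -0.56, 1.9, 0],
])

```text
time_s: 18.48
ee_pos: [0.4261, 0.1715, 0.4199]
eef_rot: [-3.14, -0.0, 0.28]
force: [-0.3, 7.6, -3.6]
grip_width: 0.0139
grip_force: 30.0
```

Run:
```python
from h import *
o=ctrl.get_obs(); print(o['ee_pos'],o['force'],o['moment'],o['grip_width'],o['grip_force'])
a=[]
for n,r,c in(('side',slice(90,210),slice(140,300)),('scene',slice(100,220),slice(190,350))):
    k=cam(n); a.append(cv2.resize(k['image'][r,c,::-1],(400,300),interpolation=cv2.INTER_CUBIC)); print(n); plate(k); plate(k,(.54,-.25),.028,.022)
    a.append(cv2.resize(k['image'][(slice(250,310) if n=='side' else slice(230,290)),(slice(215,295) if n=='side' else slice(190,270)),::-1],(400,300),interpolation=cv2.INTER_CUBIC))
cv2.imwrite('pics/k.png',np.vstack([np.hstack(a[:2]),np.hstack(a[2:])]))
```

```text
[0.42609847 0.17151203 0.41993534] [-0.32421199  7.60202308 -3.5522618 ] [ 1.63234492 -0.15510039  0.05576576] 0.013873841216800506 29.999065697193146
side
edge [ 0.5391 -0.251   0.0554] 90 0.0007
edge [ 0.5397 -0.2499  0.0277] 90 0.002
scene
edge [ 0.5418 -0.2494  0.0554] 90 0.0008
edge [ 0.5401 -0.2514  0.0278] 84 0.0006
```

View pics/k.png

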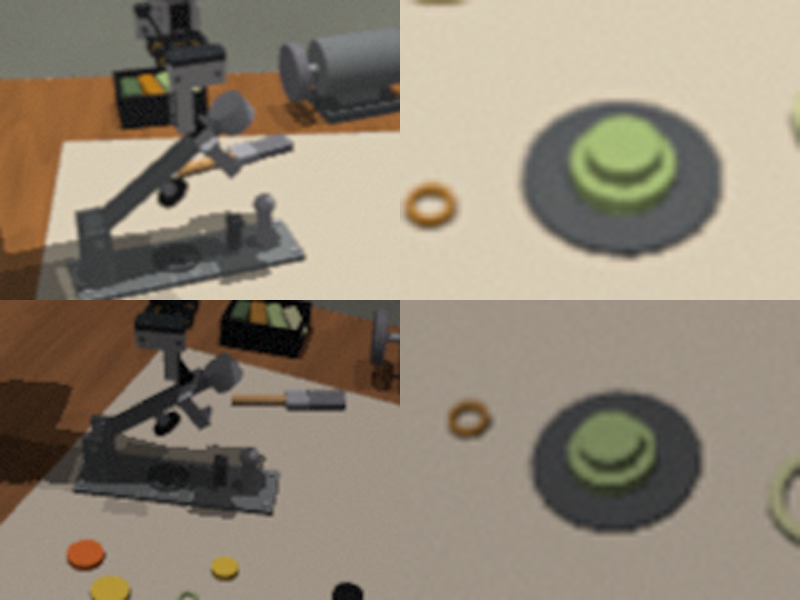

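The picture shows the press arm well up, roughly 38° from the arc travelled, with the ball exposed and the tab held. Both discs sit stacked and centred on the plate.

```bash
python3 -c "
from station import ctrl
print(ctrl.hand_in())"
```

```text
the job is handed in; nothing more can be done
None
```

I laid the large disc within about 2 mm of the plate's centre and the small disc on top of it, looking centred in the final views; then I pulled the latch clear and handed in with the press arm still held up by its tab at about 38° (judged from the travel and the camera views).

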